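Set out the pot-size growing trial

TASK

We are setting up the pot-size growing trial: stand the four empty clay pots upright on the saucers in the drip tray, one in the middle of each saucer, in order of size, with the smallest next to the slate row label and the largest at the far end. Leave the covered seed dish where it is, undisturbed.

Things in the scene. Friction and masses are not known exactly. Their poses are not given: they have to be found in the camera images.
- pot36_mid (a point): The smallest clay pot: an empty, round, plain terracotta flowerpot, 36 mm across the rim and 36 mm high, standing upright, open at the top; its foot is 24 mm across, the wall 3.5 to 5 mm thick, and the straight collar under the rim is 10 mm high and its widest part. The point is on its axis, half-way up, 18 mm above its underside; z points up out of the mouth; its yaw does not matter.
- pot45_mid (a point): The second smallest clay pot: an empty, round, plain terracotta flowerpot, 45 mm across the rim and 46 mm high, standing upright, open at the top; its foot is 30 mm across, the wall 3.5 to 5 mm thick, and the straight collar under the rim is 13 mm high and its widest part. The point is on its axis, half-way up, 23 mm above its underside; z points up out of the mouth; its yaw does not matter.
- pot54_mid (a point): The second largest clay pot: an empty, round, plain terracotta flowerpot, 54 mm across the rim and 57 mm high, standing upright, open at the top; its foot is 36 mm across, the wall 3.5 to 5 mm thick, and the straight collar under the rim is 17 mm high and its widest part. The point is on its axis, half-way up, 28.5 mm above its underside; z points up out of the mouth; its yaw does not matter.
- pot64_mid (a point): The largest clay pot: an empty, round, plain terracotta flowerpot, 64 mm across the rim and 69 mm high, standing upright, open at the top; its foot is 42 mm across, the wall 3.5 to 5 mm thick, and the straight collar under the rim is 20 mm high and its widest part. The point is on its axis, half-way up, 34.5 mm above its underside; z points up out of the mouth; its yaw does not matter.
- saucer1: One of four like terracotta saucers in a straight row, 98 mm apart, fixed in a long shallow grey drip tray (115 by 540 mm, rim 11 mm high) lying across in front of the robot; 90 mm across, flat floor 70 mm across. Origin: centre of its underside, 4 mm above the table; its floor lies 3 mm and its rim 9 mm above the origin. The numbers are shuffled: go by position.
- saucer2: One of four like terracotta saucers in a straight row, 98 mm apart, fixed in a long shallow grey drip tray (115 by 540 mm, rim 11 mm high) lying across in front of the robot; 90 mm across, flat floor 70 mm across. Origin: centre of its underside, 4 mm above the table; its floor lies 3 mm and its rim 9 mm above the origin. The numbers are shuffled: go by position.
- saucer3: One of four like terracotta saucers in a straight row, 98 mm apart, fixed in a long shallow grey drip tray (115 by 540 mm, rim 11 mm high) lying across in front of the robot; 90 mm across, flat floor 70 mm across. Origin: centre of its underside, 4 mm above the table; its floor lies 3 mm and its rim 9 mm above the origin. The numbers are shuffled: go by position.
- saucer4: One of four like terracotta saucers in a straight row, 98 mm apart, fixed in a long shallow grey drip tray (115 by 540 mm, rim 11 mm high) lying across in front of the robot; 90 mm across, flat floor 70 mm across. Origin: centre of its underside, 4 mm above the table; its floor lies 3 mm and its rim 9 mm above the origin. The numbers are shuffled: go by position.
- row_label: The row label: a small black slate in a wooden frame, 58 mm wide, leaning on a wooden foot, 87 mm high in all, fixed in the tray in line with the saucers at one end of the row (either end), 85 mm from the nearest saucer's centre. Origin: centre of the foot's underside; y runs along the row. A round dial thermometer (not listed) stands at the other end.
- seed_dish_mid (a point): A covered seed dish: a round flat clear dish with lid, 92 mm across and 16 mm high, dark seeds on white paper inside, standing loose on the table among the pots. The point is its centre, 8 mm above the table. To be left alone.
Things that resemble listed ones, but are neither listed nor needed, are in the scene too. Leave any blue look-alike of the part that bears pot45_mid alone.

How it is judged:
By the outcome, as a careful person would: the job done as asked, in the order asked, and still so for the second after the job is handed in, with the robot touching nothing.
It also fails if it takes over 99 s, if anything falls off the work surface, if the arm or the gripper's body presses on something with over 40 N, if the wrist force passes 120 N, or if a joint passes its speed limit or range.

ROBOT

A 6-joint arm with a two-finger parallel gripper is mounted at the origin on the work surface. World frame = base frame: x ahead of the robot, y to its left, z up, the work surface at z = 0. Lengths are in m, angles in rad, forces in N, time in s.
With the tool pointing down it reaches from about 0.35 to 0.775 m from the base axis. Payload 5.5 kg.
Tool frame: the origin (TCP) lies midway between the tips of the shut fingers; the grasp point (between the pads) lies 19 mm behind it; x points along the fingers, y is the direction in which the jaws open and shut, and the axes are right-handed (so a half turn about x gives the same grasp; the last joint's range is limited). The gripper opens to 85 mm and grips with 20 to 120 N. Pads are 22 mm wide; open, the fingers measure 114 mm over their backs; the gripper's body (76 mm by 85 mm) begins 54 mm behind the grasp point. The pads swing forward as they close: fully open they stand 13 mm farther back than shut.
Start: joints at [1.016, 0.313, 0.046, 1.304, 0, 1.431], TCP at [0.232, 0.526, 0.231] pointing down, gripper open.
Joint ranges: [-2.76, 2.76], [-0.86, 1.69], [-1.03, 1.26], [-2.2, 2.34], [-1.47, 1.5], [-3.14, 3.14]. Speed limits (rad/s): [2.57, 2.57, 3.14, 3.14, 3.14, 3.14].

INTERFACE

Orientations are given as a unit quaternion [w, x, y, z].
In Python, from workcell import env, optics, order, models gives the robot as it stands. The module is installed in compiled form; this text tells all that it offers.
- The arm moves only by the tool servo_tool, never from a script. Its argument "moves" is a list of rows, each a list of 5 numbers: the shift along the tool's x, y, z in cm, then the turn about the tool's x in rad, then the closure, from -1 (fully open) to 1 (shut). A call has exactly 10 rows; each row shifts and turns the commanded pose from where the row before left it, along the tool's axes as they then stand; what a row does not reach is not made up. A row lasts 1/8 s, in which the tool goes at most 62.5 mm and 10.7 degrees, less where a joint would pass 70% of its speed; a pose out of reach is approached as far as the arm can. A call is refused whole if a number of a shift passes 6.25 or a number of a turn 0.188, either way. A call with a gripper value outside its range is refused whole. The fingers move at their own pace and stop on an object; "grip_force" is the grip in N (left out, the last holds). Time passes only in rows, so rows that do not move let the fingers close, or fill a call up. It gives the time, the measured TCP pose, the force and the opening at its end, in the units of the state.
- env.get_state(): the state, without advancing time (a new reading comes with each control period).
- optics.read_camera(name): name is "scene" or "top" or "wrist"; returns a dict with "pixels" (400x640x3 uint8, blue, green, red), "vertical_fov" (degrees; the focal length in pixels is half the picture's height over the tangent of half this angle, whatever the lens; pixels are square), "cx", "cy" (the principal point, pixels), "extrinsics" (4x4, takes a point from world to camera coordinates). Camera axes: x right, y up, looking along -z (the intrinsics and any distortion apply to the point x, -y, -z); pixel columns grow to the right and rows downward; lengths in m; the calibration is good to about 2 mm. A picture is of the moment at which its call begins. There is no depth.
- order.hand_in(): hands the job in, once; it reports no verdict.
Trained networks look in a picture, given as the dict that the camera call returned (one of the last four; its "shot" number tells which), for a name from the list of things; names that differ only in an ending like _2 or _b are one class to them, and where a whole thing is asked for, a point or a joint stands for the part that bears it (a point fixed in the world has none). Each returns a list of dicts, best first, with "conf" (0 to 1); they miss things now and then, are a little off and sometimes report something else, mostly with a low value. They report only what shows in the picture. A call takes as long as a camera call. They do not tell look-alikes from the thing itself.
- models.outline_of(name, picture): "pixels" (400x640 bool, what is visible of it) and "location" ([column, row] in pixels, amid what is visible of it).
- models.pinpoint(name, picture): "location" ([column, row] in pixels: a listed point, or the origin of a listed thing).
The state is a dict: "clock": time; "joint_pos": joint angles; "qvel": joint speeds; "tau": joint torques, N m; "tcp_pos": TCP position; "orientation": TCP orientation; "wrist_force": force on the tool from outside, world axes, zero at the start; "ft_torque": the same for the moment, N m; "finger_gap": finger opening in m.
Only numpy, scipy, OpenCV 4.12 (cv2) and the standard library are available. Lean on these libraries where they do the work, as an engineer would, in place of code of your own. Each camera call takes 0.05 s, during which the arm holds its last target.

## Working session

There is one attempt and no reset: what is moved stays moved. The work goes in short steps, Python scripts to look and compute and a tool call to move; the robot and the scene stay as the last step left them, time stands still between calls to the robot, and variables do not carry over. Pictures are saved under pics/ and viewed, and the job is handed in when it is done.

Besides the shell and the picture viewer there is one more tool, called after "Call:" by a JSON object that holds its "api" and its "payload". servo_tool: Moves the arm, as the interface text tells. Its arguments: {"type":"object","properties":{"moves":{"type":"array"},"grip_force":{"type":"number"}},"required":["moves"]}

```bash
mkdir -p pics; ls
cat > h.py <<'E'
import numpy as np, cv2
from workcell import env, optics, order, models
def snap(n,f):
    p=optics.read_camera(n); cv2.imwrite('pics/'+f,p['pixels']); return p
E
python3 - <<'E'
from h import *
for n in ['scene','top','wrist']:
    p=snap(n,n+'0.png'); print(n,{k:v for k,v in p.items() if k!='pixels'})
print(env.get_state())
E
```

```text
pics
scene {'vertical_fov': 51.502938445489974, 'cx': 314.2440565376849, 'cy': 196.66970168940924, 'extrinsics': array([[ 6.88975961e-01,  7.24784011e-01, -5.12386016e-04,
        -3.38374415e-01],
       [-4.08713185e-01,  3.89104286e-01,  8.25561256e-01,
         1.68473407e-01],
       [ 5.98552970e-01, -5.68582440e-01,  5.64312281e-01,
        -1.33529921e+00],
       [ 0.00000000e+00,  0.00000000e+00,  0.00000000e+00,
         1.00000000e+00]]), 'shot': 1}
top {'vertical_fov': 44.57653812404732, 'cx': 324.2728622958105, 'cy': 199.1994057607981, 'extrinsics': array([[ 2.65613725e-02, -9.99645718e-01,  1.71203292e-03,
         9.24246984e-04],
       [ 9.78978132e-01,  2.63586082e-02,  2.02254892e-01,
        -5.05930276e-01],
       [-2.02228364e-01, -3.69612473e-03,  9.79331419e-01,
        -1.09433648e+00],
       [ 0.00000000e+00,  0.00000000e+00,  0.00000000e+00,
         1.00000000e+00]]), 'shot': 2}
wrist {'vertical_fov': 67.10277421097281, 'cx': 314.9899550485918, 'cy': 202.8296136582657, 'extrinsics': array([[ 0.40362537,  0.91492219, -0.00198707, -0.57494532],
       [-0.87747058,  0.38648641, -0.28403105,  0.03669461],
       [-0.25909834,  0.11638574,  0.95881302, -0.38023378],
       [ 0.        ,  0.        ,  0.        ,  1.        ]]), 'shot': 3}
{'clock': 0.15, 'joint_pos': array([ 1.01639044e+00,  3.13869136e-01,  4.52029109e-02,  1.30360165e+00,
       -9.83528929e-06,  1.43117635e+00]), 'qvel': array([-0.00187422, -0.00235651,  0.00350698,  0.00079914,  0.00020813,
        0.00013405]), 'tau': array([ 1.88759215e-03, -4.81065273e+01,  2.98815751e+01,  1.39084482e-02,
       -7.24067786e-05, -3.28661667e-05]), 'tcp_pos': array([0.23152996, 0.52588675, 0.23057511]), 'orientation': array([ 0.69178037,  0.14510947,  0.69212771, -0.14609035]), 'wrist_force': array([ 0.70729706, -0.18866184,  0.04380815]), 'ft_torque': array([-0.00329735, -0.0264714 , -0.03706273]), 'finger_gap': 0.08555931637741555}
```

View pics/top0.png

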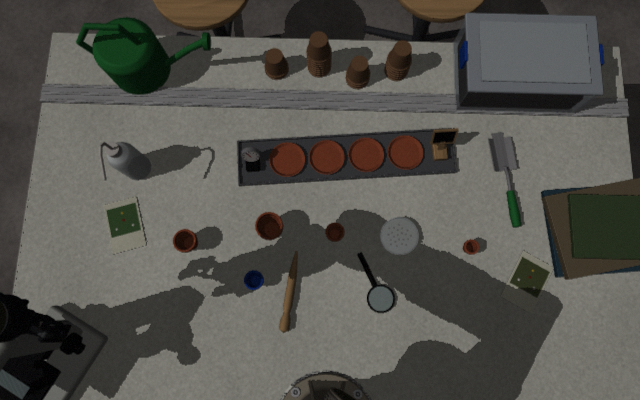

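View pics/scene0.png

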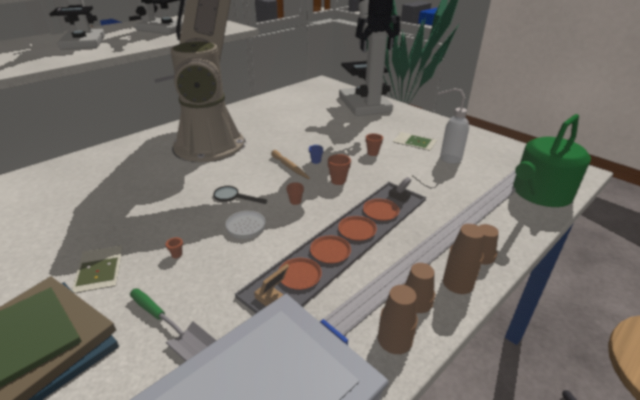

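View pics/wrist0.png

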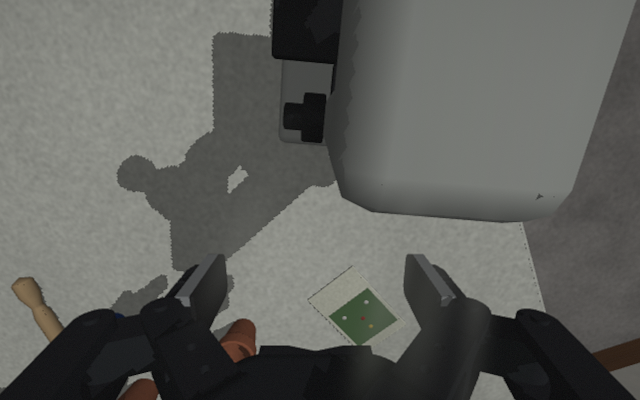

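The top view shows four terracotta pots at about (185,240), (268,225), (335,232) and (471,246). There is also a blue look-alike at (253,280), and the dish is at (400,236). The saucers are at (289,159), (327,156), (367,154) and (406,152). The slate label is at the right end, (445,143), and the thermometer at the left, (251,157).

```bash
cat >> h.py <<'E'
def ray(p,uv):
    f=200/np.tan(np.radians(p['vertical_fov']/2)); E=p['extrinsics']; R=E[:3,:3];t=E[:3,3]
    d=np.array([(uv[0]-p['cx'])/f,-(uv[1]-p['cy'])/f,-1]); return -R.T@t, R.T@d
def onz(p,uv,z):
    o,d=ray(p,uv); return o+d*(z-o[2])/d[2]
def proj(p,P):
    f=200/np.tan(np.radians(p['vertical_fov']/2)); c=p['extrinsics'][:3,:3]@np.asarray(P)+p['extrinsics'][:3,3]
    return np.array([p['cx']+f*c[0]/-c[2], p['cy']-f*c[1]/-c[2]])
E
python3 - <<'E'
from h import *
Z=dict(pot36_mid=.018,pot45_mid=.023,pot54_mid=.0285,pot64_mid=.0345,saucer1=.004,row_label=.004,seed_dish_mid=.008)
for n in ['top','scene']:
    p=optics.read_camera(n)
    for k,z in Z.items():
        for d in models.pinpoint(k,p):
            if d['conf']>.15: print(n,k,round(d['conf'],2),np.round(d['location'],1),np.round(onz(p,d['location'],z),4)[:2])
    im=p['pixels']
    c=im[110:310,150:500] if n=='top' else im[120:320,150:450]
    cv2.imwrite(f'pics/crop_{n}.png',cv2.resize(c,None,fx=2.2,fy=2.2,interpolation=cv2.INTER_CUBIC))
E
```

```text
top pot36_mid 0.54 [470.7 245.2] [ 0.4106 -0.3359]
top pot45_mid 0.72 [255.8 279.7] [0.316  0.1689]
top pot45_mid 0.51 [332.2 231.3] [ 0.4343 -0.0063]
top pot45_mid 0.37 [407.6 151.9] [ 0.6359 -0.1871]
top pot54_mid 0.68 [185.8 243.4] [0.3956 0.3373]
top pot64_mid 0.93 [269.9 229.1] [0.434  0.1406]
top saucer1 0.85 [328.7 156.4] [0.6248 0.0065]
top saucer1 0.8 [285.9 162.3] [0.6067 0.1125]
top saucer1 0.72 [361.2 156.6] [ 0.6265 -0.0745]
top saucer1 0.57 [405.  153.1] [ 0.6385 -0.1838]
top row_label 0.56 [438.4 151.4] [ 0.6452 -0.2674]
top row_label 0.54 [401.9 235.6] [ 0.431  -0.1749]
top seed_dish_mid 0.76 [399.9 234.9] [ 0.432  -0.1695]
top seed_dish_mid 0.24 [440. 153.] [ 0.6399 -0.2703]
top seed_dish_mid 0.21 [274.4 230.5] [0.4346 0.1326]
scene pot36_mid 0.53 [173.  249.6] [ 0.4056 -0.3373]
scene pot45_mid 0.75 [316.2 154.5] [0.3173 0.1733]
scene pot45_mid 0.65 [295.8 193.4] [ 0.4308 -0.0077]
scene pot54_mid 0.66 [371.9 143.7] [0.3929 0.3383]
scene pot64_mid 0.75 [338.7 169.1] [0.4354 0.1456]
scene saucer1 0.93 [356.3 230.6] [0.623  0.0098]
scene saucer1 0.82 [299.  272.3] [ 0.6323 -0.1775]
scene saucer1 0.66 [378.8 211.1] [0.6104 0.1077]
scene saucer1 0.65 [326.2 250.8] [ 0.6242 -0.0904]
scene row_label 0.61 [268.5 300. ] [ 0.6473 -0.2691]
scene seed_dish_mid 0.95 [244.7 225.9] [ 0.4337 -0.1708]
scene seed_dish_mid 0.39 [172.5 249.9] [ 0.3941 -0.3345]
```

View pics/crop_top.png

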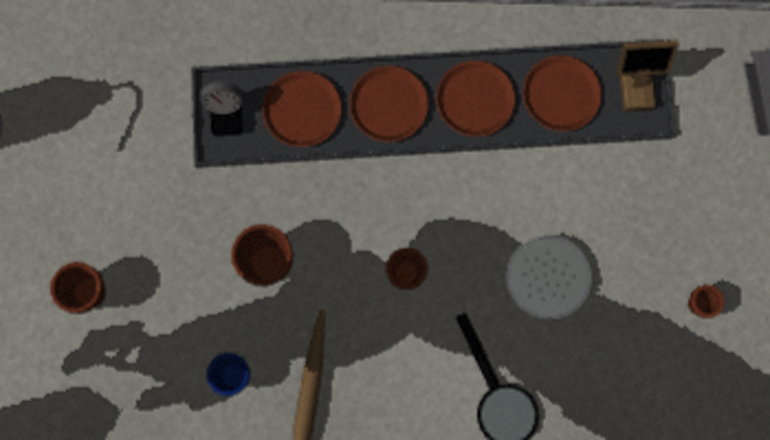

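View pics/crop_scene.png

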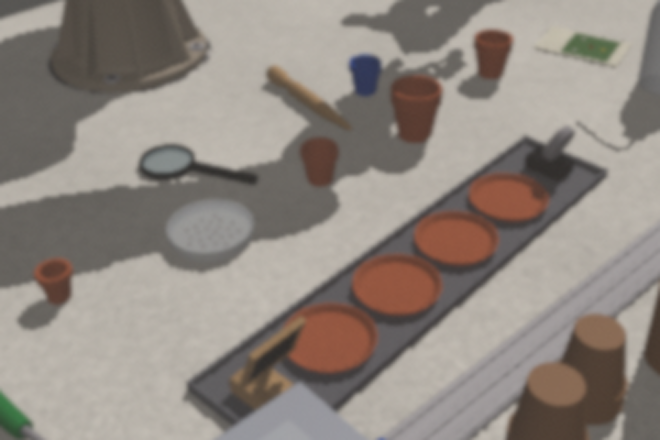

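Two candidates for pot45: the blue one at top (256,280) and the terracotta one at (334,232). The terracotta pot fits, since the task says to leave the blue one alone, and the crop confirms the colours. Next I refine positions by matching silhouettes.

```bash
cat >> h.py <<'E'
from scipy.optimize import least_squares
POT={'pot36':(18,12,36,10),'pot45':(22.5,15,46,13),'pot54':(27,18,57,17),'pot64':(32,21,69,20)}
th=np.linspace(0,2*np.pi,60,endpoint=False); C=np.c_[np.cos(th),np.sin(th)]
def circ(x,y,z,r): return np.c_[x+r*C[:,0],y+r*C[:,1],np.full(60,z)]
def potpts(k,x,y,z0=0):
    R,f,h,c=[v/1000 for v in POT[k]]
    return np.r_[circ(x,y,z0+h,R),circ(x,y,z0+h-c,R),circ(x,y,z0,f)]
def saupts(x,y): return np.r_[circ(x,y,.013,.045)]
def redmask(p):
    h=cv2.cvtColor(p['pixels'],cv2.COLOR_BGR2HSV); b,g,r=[p['pixels'][:,:,i].astype(int) for i in range(3)]
    return ((r>1.45*g)&(r>1.45*b)&(r>22)).astype(np.uint8)
def comp(m,uv,rad=40):
    n,l,s,c=cv2.connectedComponentsWithStats(m)
    i=[j for j in range(1,n) if s[j,4]>30]
    j=min(i,key=lambda j:np.hypot(*(c[j]-uv)))
    pts=np.argwhere(l==j)[:,::-1].astype(np.int32); return cv2.convexHull(pts)[:,0], s[j]
def cen(h):
    M=cv2.moments(np.asarray(h,np.float32)[:,None]); return np.array([M['m10']/M['m00'],M['m01']/M['m00']]),M['m00']
def fit(p,pf,x0,verbose=True):
    uv=np.mean([proj(p,q) for q in pf(*x0)],0)
    h,s=comp(redmask(p),uv); c,a=cen(h)
    def model(x):
        q=np.array([proj(p,v) for v in pf(*x)],np.float32); return cen(cv2.convexHull(q)[:,0])
    r=least_squares(lambda x:model(x)[0]-c,x0,diff_step=1e-3,x_scale=.01)
    return r.x,c,a,model(r.x)[1]
P0={'pot36':(.408,-.336),'pot45':(.433,-.007),'pot54':(.395,.338),'pot64':(.435,.143)}
S0=[(.61,.11),(.624,.008),(.625,-.085),(.636,-.182)]
E
python3 - <<'E'
from h import *
for n in ['top','scene']:
    p=optics.read_camera(n)
    cv2.imwrite(f'pics/mask_{n}.png',redmask(p)*255)
    for k in P0:
        x,c,a,am=fit(p,lambda x,y:potpts(k,x,y),P0[k]); print(n,k,np.round(x,4),np.round(c,1),a,round(am))
    for s in S0:
        x,c,a,am=fit(p,saupts,s); print(n,'sau',np.round(x,4),np.round(c,1),a,round(am))
E
```

```text
top pot36 [ 0.4061 -0.3324] [470.8 246.5] 166.0 210
top pot45 [ 0.4314 -0.0117] [334.6 231.6] 244.0 302
top pot54 [0.4007 0.3348] [184.7 240.4] 414.0 486
top pot64 [0.4394 0.1409] [268.7 225.2] 560.0 643
top sau [0.6127 0.1099] [286.8 159.1] 963.0 1001
top sau [0.6214 0.0122] [326.4 156.8] 961.0 998
top sau [ 0.6305 -0.0851] [365.8 154.2] 952.5 994
top sau [ 0.639  -0.1827] [405.2 152. ] 951.0 991
scene pot36 [ 0.3992 -0.3305] [174.  245.3] 177.5 308
scene pot45 [ 0.4319 -0.0104] [295.3 192.4] 159.5 333
scene pot54 [0.3991 0.3371] [373.4 143.1] 182.0 344
scene pot64 [0.4368 0.1434] [338.6 167.5] 397.0 605
scene sau [0.6147 0.1071] [380.4 209.4] 538.5 618
scene sau [0.6234 0.0107] [357. 228.] 681.5 742
scene sau [ 0.6313 -0.0862] [329.9 248.9] 834.0 899
scene sau [ 0.6412 -0.1824] [300.  273.3] 989.0 1109
```

View pics/mask_top.png

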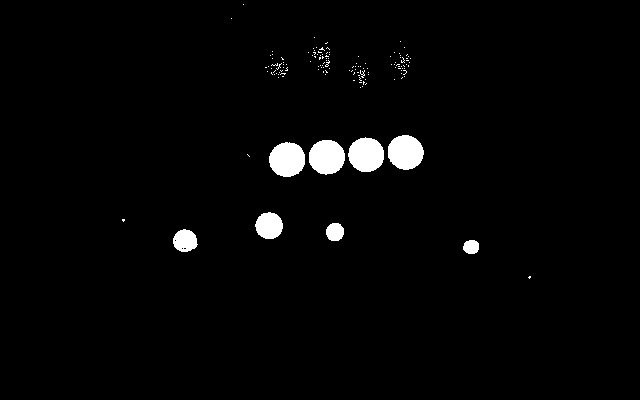

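```bash
cat >> h.py <<'E'
from scipy.spatial.transform import Rotation as Ro
U=np.array([.0895,-.996]) 
def plan(*targets):
    s=env.get_state(); q=s['orientation']; R=Ro.from_quat([q[1],q[2],q[3],q[0]]).as_matrix()
    print('t',round(s['clock'],2),'tcp',np.round(s['tcp_pos'],4),'gap',round(s['finger_gap'],4),'F',np.round(s['wrist_force'],1),'x',np.round(R[:,0],3),'y',np.round(R[:,1],3),'j',np.round(s['joint_pos'],2))
    # turn about tool x to bring tool y onto +-perp of row
    v=np.array([.996,.0895,0])
    for sg in (1,-1):
        w=R.T@(sg*v); print('turn',round(float(np.arctan2(w[2],w[1])),3))
    for t in targets: print('to',t,'cm tool',np.round(100*R.T@(np.array(t)-s['tcp_pos']),2))
    return R
E
python3 - <<'E'
from h import *
plan((.438,.1415,.2))
E
```

```text
t 1.05 tcp [0.2317 0.5263 0.2313] gap 0.0854 F [ 0.2 -0.1 -0.6] x [ 0.  0. -1.] y [0.403 0.915 0.   ] j [1.02 0.31 0.05 1.3  0.   1.43]
turn 1.066
turn -2.075
to (0.438, 0.1415, 0.2) cm tool [  3.13 -26.91  34.38]
```

Call:
{"api": "servo_tool", "payload": {"moves": [[0,0,0,0.178,-1],[0,0,0,0.178,-1],[0,0,0,0.178,-1],[0,0,0,0.178,-1],[0,0,0,0.178,-1],[0,0,0,0.178,-1],[0,2,4.5,0,-1],[0,2,4.5,0,-1],[0,2,4.5,0,-1],[0,2,4.5,0,-1]], "grip_force": 30}}

```text
clock: 2.3
tcp_pos: [0.3279, 0.3527, 0.2315]
orientation: [0.522, 0.478, 0.522, -0.477]
wrist_force: [1.1, 0.7, 0.1]
finger_gap: 0.0851
```

Run:
```python
from h import *
plan((.438,.1415,.16))
```

```text
t 2.3 tcp [0.3279 0.3527 0.2315] gap 0.0851 F [1.1 0.7 0.1] x [ 0.001  0.    -1.   ] y [0.996 0.088 0.001] j [ 0.66  0.13 -0.19  1.25 -0.    2.14]
turn -0.001
turn 3.14
to (0.438, 0.1415, 0.16) cm tool [ 7.15  9.1  22.02]
```

Call:
{"api": "servo_tool", "payload": {"moves": [[0,1.3,3.1,0,-1],[0,1.3,3.1,0,-1],[0,1.3,3.1,0,-1],[0.5,1.3,3.1,0,-1],[1.5,1.3,3.2,0,-1],[1.5,1.3,3.2,0,-1],[1.5,1.3,3.2,0,-1],[1.5,0,0,0,-1],[0.7,0,0,0,-1],[0,0,0,0,-1]]}}

```text
clock: 3.55
tcp_pos: [0.4365, 0.1435, 0.159]
orientation: [0.521, 0.477, 0.522, -0.477]
wrist_force: [0.9, 0.5, -0.5]
finger_gap: 0.0852
```

Run:
```python
from h import *
plan((.438,.1415,.04))
p=snap('wrist','w1.png')
for d in models.pinpoint('pot64_mid',p)[:2]: print(d['conf'],d['location'],onz(p,d['location'],.0345))
x,c,a,am=fit(p,lambda x,y:potpts('pot64',x,y),P0['pot64']); print(x,c,a,am)
```

```text
t 3.55 tcp [0.4365 0.1435 0.159 ] gap 0.0852 F [ 0.9  0.5 -0.5] x [-0.001  0.    -1.   ] y [ 0.996  0.089 -0.001] j [ 0.14  0.13 -0.37  1.07  0.    1.62]
turn -0.0
turn 3.141
to (0.438, 0.1415, 0.04) cm tool [11.9   0.15  0.22]
0.97 [313.5, 197.8] [0.4353629  0.14196417 0.0345    ]
[0.43835185 0.14289897] [316.97649173 205.30388382] 4544.5 4900.087294109166
```

View pics/w1.png

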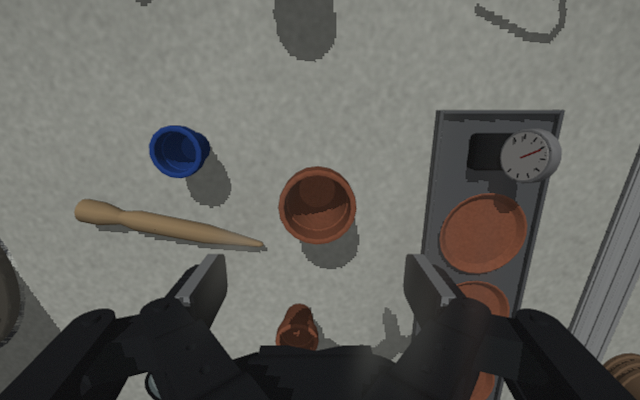

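The wrist view shows pot64 centred at (317,205), between the open fingers. The blue pot is at (180,150), clear of them.

Call:
{"api": "servo_tool", "payload": {"moves": [[2.5,0.16,0.11,0,-1],[2.5,0,0,0,-1],[2.5,0,0,0,-1],[2.5,0,0,0,-1],[1.5,0,0,0,-1],[0.8,0,0,0,-1],[0,0,0,0,-0.5],[0,0,0,0,0],[0,0,0,0,0.5],[0,0,0,0,1]]}}

```text
clock: 4.9
tcp_pos: [0.4396, 0.1422, 0.0371]
orientation: [0.522, 0.478, 0.521, -0.477]
wrist_force: [-1.3, 0.7, 6.1]
finger_gap: 0.064
```

Call:
{"api": "servo_tool", "payload": {"moves": [[0,0,0,0,1],[0,0,0,0,1],[-0.5,0,0,0,1],[-1.5,0,0,0,1],[-2,0,0,0,1],[-2,0,0,0,1],[-2,0,0,0,1],[-1.5,0,0,0,1],[-0.5,0,0,0,1],[0,0,0,0,1]]}}

```text
clock: 6.15
tcp_pos: [0.4389, 0.1418, 0.1362]
orientation: [0.522, 0.478, 0.521, -0.478]
wrist_force: [0.3, 0.6, -1.7]
finger_gap: 0.064
```

Run:
```python
from h import *
plan((.6132,.1092,.14),(.6132,.1092,.046))
p=snap('wrist','w2.png')
p=snap('scene','s2.png')
```

```text
t 6.15 tcp [0.4389 0.1418 0.1362] gap 0.064 F [ 0.3  0.6 -1.7] x [ 0.  0. -1.] y [0.996 0.088 0.   ] j [ 0.14  0.15 -0.41  1.01  0.    1.62]
turn -0.002
turn 3.14
to (0.6132, 0.1092, 0.14) cm tool [-0.38 17.07  4.78]
to (0.6132, 0.1092, 0.046) cm tool [ 9.02 17.07  4.78]
```

View pics/w2.png

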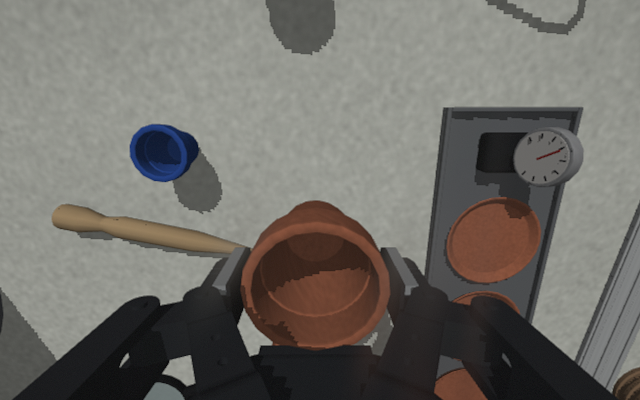

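View pics/s2.png

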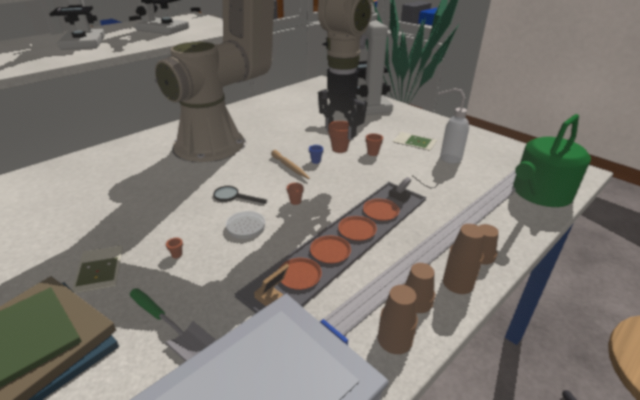

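Call:
{"api": "servo_tool", "payload": {"moves": [[0,1.5,0.4,0,1],[0,2.5,0.7,0,1],[0,3,0.85,0,1],[0,3,0.85,0,1],[0,3,0.85,0,1],[0,2.5,0.7,0,1],[0,1.57,0.43,0,1],[1.5,0,0,0,1],[2,0,0,0,1],[2,0,0,0,1]]}}

```text
clock: 7.5
tcp_pos: [0.612, 0.1093, 0.0791]
orientation: [0.521, 0.477, 0.522, -0.478]
wrist_force: [0.3, -0.6, -1.7]
finger_gap: 0.0642
```

Run:
```python
from h import *
plan((.6132,.1092,.0445))
p=snap('top','t3.png')
m=p['pixels'][100:300,150:500]; cv2.imwrite('pics/t3c.png',cv2.resize(m,None,fx=2.2,fy=2.2))
p=snap('wrist','w3.png')
```

```text
t 7.5 tcp [0.612  0.1093 0.0791] gap 0.0642 F [ 0.3 -0.6 -1.7] x [-0.002  0.    -1.   ] y [ 0.996  0.088 -0.002] j [ 0.05  0.48 -0.08  1.01  0.    1.53]
turn -0.001
turn 3.14
to (0.6132, 0.1092, 0.0445) cm tool [3.46 0.13 0.02]
```

View pics/w3.png

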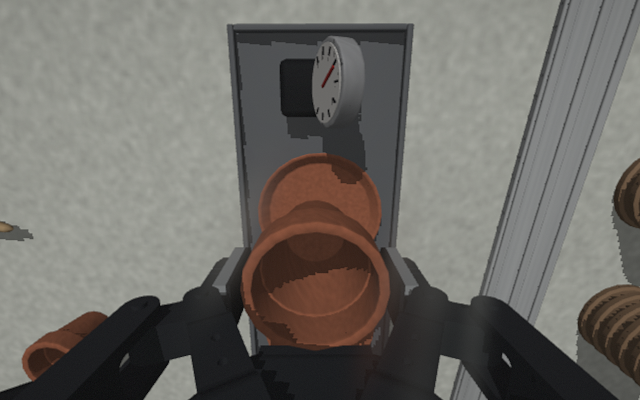

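Call:
{"api": "servo_tool", "payload": {"moves": [[1,0.1,0,0,1],[1,0,0,0,1],[0.7,0,0,0,1],[0.4,0,0,0,1],[0.3,0,0,0,1],[0,0,0,0,1],[0,0,0,0,1],[0,0,0,0,0.2],[0,0,0,0,-0.5],[0,0,0,0,-1]]}}

```text
clock: 8.85
tcp_pos: [0.6144, 0.1094, 0.0476]
orientation: [0.522, 0.478, 0.521, -0.477]
wrist_force: [-0.4, 0.0, 0.7]
finger_gap: 0.0801
```

Run:
```python
from h import *
plan()
```

```text
t 8.85 tcp [0.6144 0.1094 0.0476] gap 0.0801 F [-0.4  0.   0.7] x [ 0.001  0.    -1.   ] y [0.996 0.088 0.001] j [ 0.05  0.51 -0.12  0.94  0.    1.53]
turn -0.002
turn 3.14
```

Call:
{"api": "servo_tool", "payload": {"moves": [[0,0,0,0,-1],[-1,0,0,0,-1],[-2,0,0,0,-1],[-3,0,0,0,-1],[-3,0,0,0,-1],[-3,-1,0,0,-1],[0,-2,-2.5,0,-1],[0,-2.5,-3,0,-1],[0,-2.5,-3.5,0,-1],[0,-2.5,-3.5,0,-1]]}}

```text
clock: 10.1
tcp_pos: [0.498, 0.2255, 0.1683]
orientation: [0.522, 0.478, 0.521, -0.477]
wrist_force: [0.5, 0.4, -0.4]
finger_gap: 0.0853
```

Run:
```python
from h import *
plan((.4,.336,.15))
p=snap('top','t4.png')
m=p['pixels'][100:300,150:500]; cv2.imwrite('pics/t4c.png',cv2.resize(m,None,fx=2.2,fy=2.2))
```

```text
t 10.1 tcp [0.498  0.2255 0.1683] gap 0.0853 F [ 0.5  0.4 -0.4] x [ 0.001  0.001 -1.   ] y [0.996 0.087 0.001] j [ 0.28  0.28 -0.15  1.13  0.    1.76]
turn -0.002
turn 3.14
to (0.4, 0.336, 0.15) cm tool [  1.83  -8.8  -11.86]
```

View pics/t4c.png

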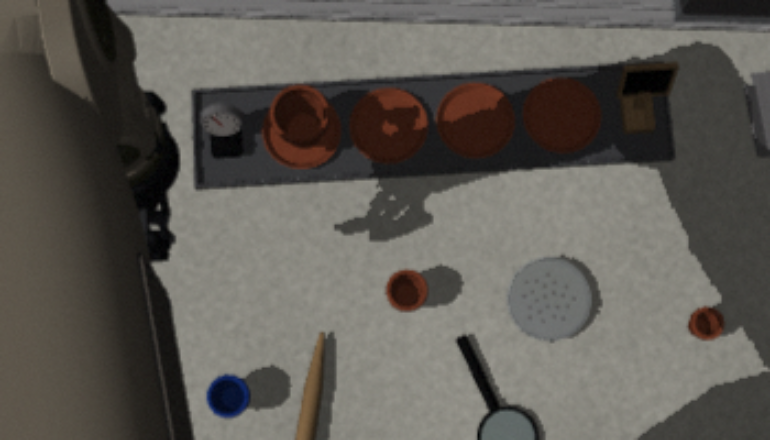

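Pot64 is standing in the leftmost saucer, crop (300,115). Now to pot54.

Call:
{"api": "servo_tool", "payload": {"moves": [[0,-1.5,-2,0,-1],[0,-1.5,-2,0,-1],[0,-1.5,-2,0,-1],[0,-1.5,-2,0,-1],[0.6,-1.5,-2,0,-1],[0.6,-1.3,-1.9,0,-1],[0.6,0,0,0,-1],[0,0,0,0,-1],[0,0,0,0,-1],[0,0,0,0,-1]]}}

```text
clock: 11.4
tcp_pos: [0.4011, 0.3351, 0.1496]
orientation: [0.521, 0.478, 0.521, -0.478]
wrist_force: [-0.1, 0.2, -1.0]
finger_gap: 0.0856
```

Run:
```python
from h import *
p=snap('wrist','w5.png')
x,c,a,am=fit(p,lambda x,y:potpts('pot54',x,y),(.4,.336)); print(x,c,a,am)
for d in models.pinpoint('pot54_mid',p)[:2]: print(d['conf'],d['location'],onz(p,d['location'],.0285))
plan((*x,.026),(*((x+[.4,.336])/2),.026))
```

```text
[0.40012447 0.33681892] [313.51647715 201.85275848] 3166.0 3466.584844943369
0.84 [313.0, 196.9] [0.39966465 0.33529682 0.0285    ]
t 11.5 tcp [0.4009 0.3352 0.1495] gap 0.0855 F [-1.  -0.5 -0.5] x [ 0.  0. -1.] y [0.996 0.087 0.   ] j [ 0.54  0.25 -0.24  1.08 -0.    2.03]
turn -0.002
turn 3.139
to (np.float64(0.4001244723590145), np.float64(0.33681891622724863), 0.026) cm tool [12.35 -0.07 -0.17]
to (np.float64(0.40006223617950726), np.float64(0.3364094581136243), 0.026) cm tool [12.35 -0.08 -0.13]
```

View pics/w5.png

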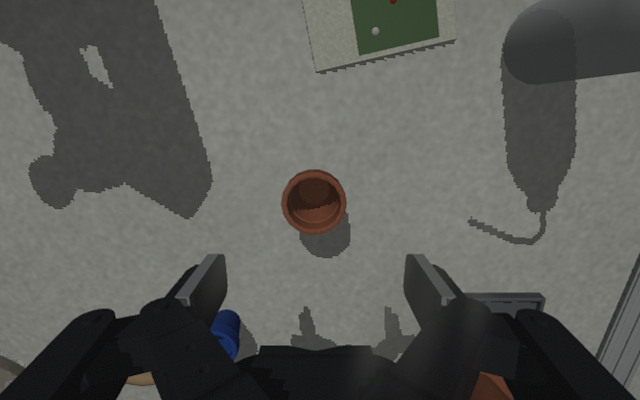

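Pot54 is at (313,202), centred between the fingers with nothing near them.

Call:
{"api": "servo_tool", "payload": {"moves": [[2.5,-0.08,-0.14,0,-1],[2.5,0,0,0,-1],[2.5,0,0,0,-1],[2.5,0,0,0,-1],[1.5,0,0,0,-1],[0.8,0,0,0,-1],[0,0,0,0,-0.5],[0,0,0,0,0],[0,0,0,0,0.5],[0,0,0,0,1]]}}

```text
clock: 12.75
tcp_pos: [0.4002, 0.3372, 0.0273]
orientation: [0.522, 0.478, 0.521, -0.477]
wrist_force: [0.2, -0.6, 6.4]
finger_gap: 0.0529
```

Call:
{"api": "servo_tool", "payload": {"moves": [[0,0,0,0,1],[0,0,0,0,1],[0,0,0,0,1],[-1,0,0,0,1],[-2,0,0,0,1],[-2.5,0,0,0,1],[-2.5,0,0,0,1],[-2.5,0,0,0,1],[-1,0,0,0,1],[0,0,0,0,1]]}}

```text
clock: 14.0
tcp_pos: [0.3999, 0.337, 0.1418]
orientation: [0.522, 0.478, 0.521, -0.477]
wrist_force: [0.6, -0.1, -1.5]
finger_gap: 0.053
```

Run:
```python
from h import *
plan((.6218,.0118,.14))
p=snap('wrist','w6.png')
```

```text
t 14.0 tcp [0.3999 0.337  0.1418] gap 0.053 F [ 0.6 -0.1 -1.5] x [ 0.001  0.001 -1.   ] y [0.996 0.088 0.001] j [ 0.55  0.26 -0.25  1.06 -0.    2.03]
turn -0.002
turn 3.14
to (0.6218, 0.0118, 0.14) cm tool [ 0.18 19.25 34.34]
```

View pics/w6.png

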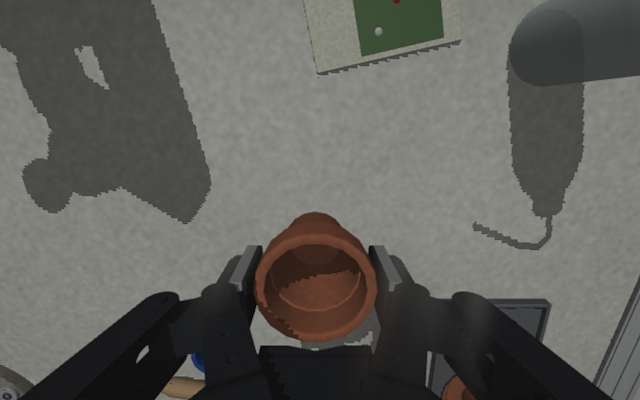

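Call:
{"api": "servo_tool", "payload": {"moves": [[0,1,1.8,0,1],[0,2,3.5,0,1],[0,2.2,4,0,1],[0,2.2,4,0,1],[0,2.5,4.5,0,1],[0,2.5,4.5,0,1],[0,2.5,4.5,0,1],[0,2.2,4,0,1],[0,1.5,2.5,0,1],[0,0.65,1.04,0,1]]}}

```text
clock: 15.3
tcp_pos: [0.6215, 0.0102, 0.1395]
orientation: [0.52, 0.478, 0.522, -0.479]
wrist_force: [-0.2, 0.7, -1.6]
finger_gap: 0.0533
```

Run:
```python
from h import *
plan((.6218,.0118,.0343))
p=snap('top','t7.png')
m=p['pixels'][100:300,150:500]; cv2.imwrite('pics/t7c.png',cv2.resize(m,None,fx=2.2,fy=2.2))
```

```text
t 15.3 tcp [0.6215 0.0102 0.1395] gap 0.0533 F [-0.2  0.7 -1.6] x [-0.002  0.    -1.   ] y [ 0.996  0.086 -0.002] j [-0.11  0.44  0.01  1.14  0.    1.37]
turn -0.004
turn 3.138
to (0.6218, 0.0118, 0.0343) cm tool [10.52  0.07 -0.15]
```

View pics/t7c.png

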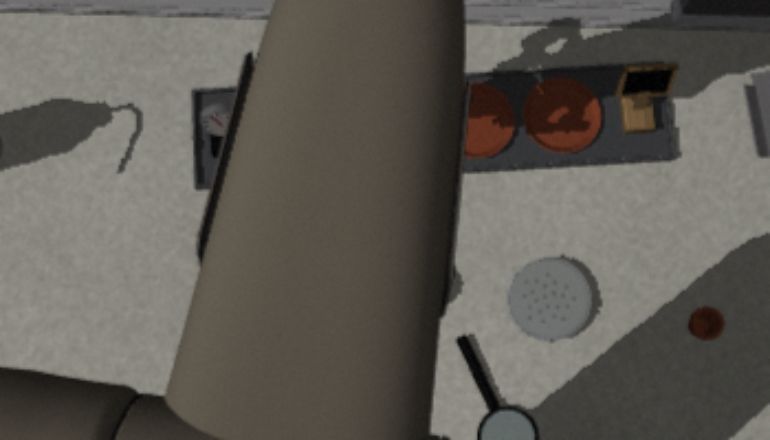

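Call:
{"api": "servo_tool", "payload": {"moves": [[1.5,0.07,-0.15,0,1],[2,0,0,0,1],[2,0,0,0,1],[2,0,0,0,1],[1.5,0,0,0,1],[0.8,0,0,0,1],[0.4,0,0,0,1],[0.2,0,0,0,1],[0,0,0,0,1],[0,0,0,0,1]]}}

```text
clock: 16.6
tcp_pos: [0.6225, 0.0131, 0.0378]
orientation: [0.522, 0.478, 0.521, -0.477]
wrist_force: [-0.1, 0.1, -0.9]
finger_gap: 0.0531
```

Run:
```python
from h import *
plan((.6218,.0118,.0343))
```

```text
t 16.6 tcp [0.6225 0.0131 0.0378] gap 0.0531 F [-0.1  0.1 -0.9] x [ 0.001 -0.    -1.   ] y [0.996 0.088 0.001] j [-0.11  0.52 -0.13  0.92  0.    1.38]
turn -0.002
turn 3.14
to (0.6218, 0.0118, 0.0343) cm tool [ 0.35 -0.08  0.12]
```

Call:
{"api": "servo_tool", "payload": {"moves": [[0.15,-0.05,0.1,0,1],[0.15,0,0,0,1],[0,0,0,0,1],[0,0,0,0,1],[0,0,0,0,0.4],[0,0,0,0,0],[0,0,0,0,-0.5],[0,0,0,0,-1],[0,0,0,0,-1],[0,0,0,0,-1]]}}

```text
clock: 17.85
tcp_pos: [0.6216, 0.0122, 0.0343]
orientation: [0.521, 0.478, 0.522, -0.477]
wrist_force: [0.7, -0.1, -0.1]
finger_gap: 0.0856
```

Call:
{"api": "servo_tool", "payload": {"moves": [[-1,0,0,0,-1],[-2,0,0,0,-1],[-3,0,0,0,-1],[-3,0,0,0,-1],[-3,-1.5,0,0,-1],[0,-3,0,0,-1],[0,-4,0,0,-1],[0,-4,0,0,-1],[0,-4,0,0,-1],[0,-2,0,0,-1]]}}

```text
clock: 19.1
tcp_pos: [0.4353, -0.004, 0.155]
orientation: [0.522, 0.478, 0.521, -0.478]
wrist_force: [1.0, -0.4, -0.5]
finger_gap: 0.0856
```

Run:
```python
from h import *
p=snap('wrist','w8.png')
x,c,a,am=fit(p,lambda x,y:potpts('pot45',x,y),(.432,-.011)); print(x,c,a,am)
for d in models.pinpoint('pot45_mid',p)[:2]: print(d['conf'],d['location'],onz(p,d['location'],.023))
plan((*x,.14))
```

```text
[ 0.43116608 -0.00948031] [309.40921986 204.51276596] 1880.0 2109.7674700580537
0.63 [309.1, 199.0] [ 0.43050462 -0.00921336  0.023     ]
t 19.2 tcp [ 0.4355 -0.004   0.1551] gap 0.0858 F [ 0.3 -0.1  0.4] x [-0.  0. -1.] y [ 0.996  0.087 -0.   ] j [-0.19  0.09 -0.43  1.05  0.    1.29]
turn -0.002
turn 3.139
to (np.float64(0.4311660767841828), np.float64(-0.009480305316110627), 0.14) cm tool [ 1.51 -0.48  0.51]
```

View pics/w8.png

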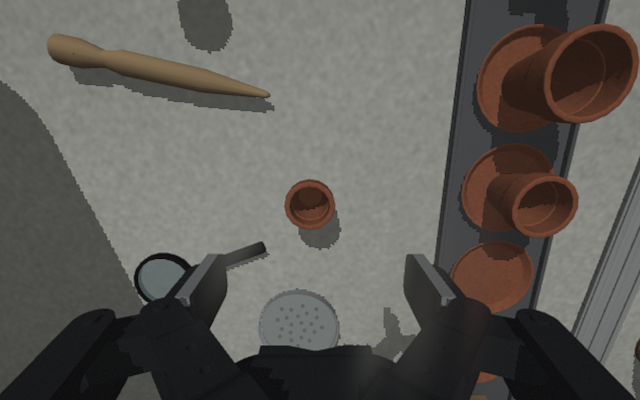

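Pot45 is at (309,204) and upright. The handle tip at (265,245) and the dish at (298,325) are clear of the descending fingers.

Call:
{"api": "servo_tool", "payload": {"moves": [[1.5,-0.45,0.6,0,-1],[2.5,0,0,0,-1],[2.5,0,0,0,-1],[2.5,0,0,0,-1],[2.5,0,0,0,-1],[1.4,0,0,0,-1],[0.8,0,0,0,-1],[0,0,0,0,-1],[0,0,0,0,-0.4],[0,0,0,0,0]]}}

```text
clock: 20.45
tcp_pos: [0.4341, -0.0106, 0.0179]
orientation: [0.522, 0.478, 0.521, -0.477]
wrist_force: [0.4, -0.1, 0.0]
finger_gap: 0.0515
```

Call:
{"api": "servo_tool", "payload": {"moves": [[0,0,0,0,0.4],[0,0,0,0,1],[0,0,0,0,1],[0,0,0,0,1],[-0.5,0,0,0,1],[-2,0,0,0,1],[-3,0,0,0,1],[-3,0,0,0,1],[-3,0,0,0,1],[-1,0,0,0,1]]}}

```text
clock: 21.7
tcp_pos: [0.4345, -0.0107, 0.1441]
orientation: [0.523, 0.478, 0.521, -0.477]
wrist_force: [0.5, 0.3, -0.2]
finger_gap: 0.0439
```

Run:
```python
from h import *
plan((.6307,-.0855,.14))
p=snap('wrist','w9.png')
```

```text
t 21.7 tcp [ 0.4345 -0.0107  0.1441] gap 0.0439 F [ 0.5  0.3 -0.2] x [ 0.003 -0.001 -1.   ] y [0.996 0.088 0.003] j [-0.21  0.09 -0.45  1.02  0.    1.27]
turn -0.002
turn 3.14
to (0.6307, -0.0855, 0.14) cm tool [ 0.48 18.88  9.17]
```

View pics/w9.png

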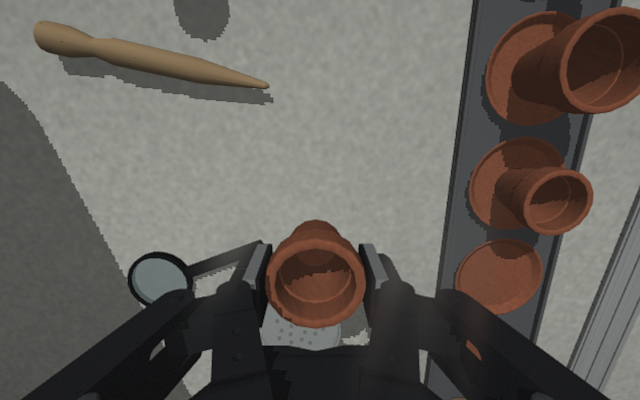

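Call:
{"api": "servo_tool", "payload": {"moves": [[0,1,0.5,0,1],[0,2.5,1.2,0,1],[0,3,1.5,0,1],[0,3.5,1.7,0,1],[0,3.5,1.7,0,1],[0,3,1.4,0,1],[0,1.8,0.9,0,1],[0,0.6,0.3,0,1],[0,0,0,0,1],[0,0,0,0,1]]}}

```text
clock: 23.0
tcp_pos: [0.6289, -0.0851, 0.1418]
orientation: [0.521, 0.477, 0.522, -0.478]
wrist_force: [-0.4, -1.0, 0.2]
finger_gap: 0.0438
```

Run:
```python
from h import *
plan((.6307,-.0855,.026))
```

```text
t 23.0 tcp [ 0.6289 -0.0851  0.1418] gap 0.0438 F [-0.4 -1.   0.2] x [-0.001  0.    -1.   ] y [ 0.996  0.088 -0.001] j [-0.26  0.47  0.05  1.16  0.    1.22]
turn -0.001
turn 3.14
to (0.6307, -0.0855, 0.026) cm tool [11.58  0.19  0.06]
```

Call:
{"api": "servo_tool", "payload": {"moves": [[1.5,0.1,0.05,0,1],[2.5,0.05,0,0,1],[2.5,0,0,0,1],[2.5,0,0,0,1],[1.5,0,0,0,1],[0.6,0,0,0,1],[0.3,0,0,0,1],[0.2,0,0,0,1],[0,0,0,0,1],[0,0,0,0,1]]}}

```text
clock: 24.25
tcp_pos: [0.6317, -0.086, 0.0268]
orientation: [0.522, 0.478, 0.521, -0.477]
wrist_force: [-0.6, 0.2, -0.9]
finger_gap: 0.0436
```

Run:
```python
from h import *
plan((.6307,-.0855,.025))
```

```text
t 24.25 tcp [ 0.6317 -0.086   0.0268] gap 0.0436 F [-0.6  0.2 -0.9] x [ 0.001 -0.    -1.   ] y [0.996 0.088 0.001] j [-0.26  0.56 -0.1   0.91  0.    1.22]
turn -0.002
turn 3.14
to (0.6307, -0.0855, 0.025) cm tool [ 0.18 -0.09 -0.06]
```

Call:
{"api": "servo_tool", "payload": {"moves": [[0.1,-0.08,-0.05,0,1],[0.1,0,0,0,1],[0,0,0,0,1],[0,0,0,0,1],[0,0,0,0,0.5],[0,0,0,0,0.2],[0,0,0,0,-0.3],[0,0,0,0,-1],[0,0,0,0,-1],[0,0,0,0,-1]]}}

```text
clock: 25.5
tcp_pos: [0.6304, -0.0854, 0.0241]
orientation: [0.521, 0.478, 0.522, -0.478]
wrist_force: [-0.1, 1.2, 0.9]
finger_gap: 0.0851
```

Call:
{"api": "servo_tool", "payload": {"moves": [[-1,0,0,0,-1],[-2,0,0,0,-1],[-3,0,0,0,-1],[-3,0,0,0,-1],[-3,-1.5,0,0,-1],[0,-3.5,2.5,0,-1],[0,-4,4,0,-1],[0,-4,4,0,-1],[0,-4,4,0,-1],[0,-4,4,0,-1]]}}

```text
clock: 26.75
tcp_pos: [0.4365, -0.2896, 0.1453]
orientation: [0.522, 0.477, 0.521, -0.477]
wrist_force: [0.0, -0.7, 0.0]
finger_gap: 0.0852
```

Run:
```python
from h import *
plan((.405,-.332,.135))
```

```text
t 26.75 tcp [ 0.4365 -0.2896  0.1453] gap 0.0852 F [ 0.  -0.7  0. ] x [ 0.001 -0.001 -1.   ] y [0.996 0.088 0.001] j [-0.74  0.26 -0.25  1.07  0.    0.74]
turn -0.001
turn 3.14
to (0.405, -0.332, 0.135) cm tool [ 1.03 -3.52  3.95]
```

Call:
{"api": "servo_tool", "payload": {"moves": [[0,-1,1,0,-1],[0,-1.2,1.4,0,-1],[0.5,-1,1.2,0,-1],[0.5,-0.3,0.35,0,-1],[0,0,0,0,-1],[0,0,0,0,-1],[0,0,0,0,-1],[0,0,0,0,-1],[0,0,0,0,-1],[0,0,0,0,-1]]}}

```text
clock: 28.0
tcp_pos: [0.4062, -0.3306, 0.1343]
orientation: [0.522, 0.478, 0.522, -0.477]
wrist_force: [-1.0, 0.6, 0.0]
finger_gap: 0.0851
```

Run:
```python
from h import *
p=snap('wrist','w10.png')
x,c,a,am=fit(p,lambda x,y:potpts('pot36',x,y),(.405,-.332)); print(x,c,a,am)
for d in models.pinpoint('pot36_mid',p)[:2]: print(d['conf'],d['location'],onz(p,d['location'],.018))
plan((*x,.011))
```

```text
[ 0.40572526 -0.33021581] [314.11378641 202.42550162] 1287.5 1484.4555278178304
0.77 [316.9, 198.3] [ 0.40816582 -0.33007596  0.018     ]
t 28.1 tcp [ 0.4061 -0.3306  0.1343] gap 0.0854 F [0.5 0.1 0.1] x [ 0.  0. -1.] y [0.996 0.088 0.   ] j [-0.84  0.27 -0.26  1.04  0.    0.65]
turn -0.002
turn 3.14
to (np.float64(0.4057252584776262), np.float64(-0.3302158135713916), 0.011) cm tool [12.33 -0.04 -0.04]
```

View pics/w10.png

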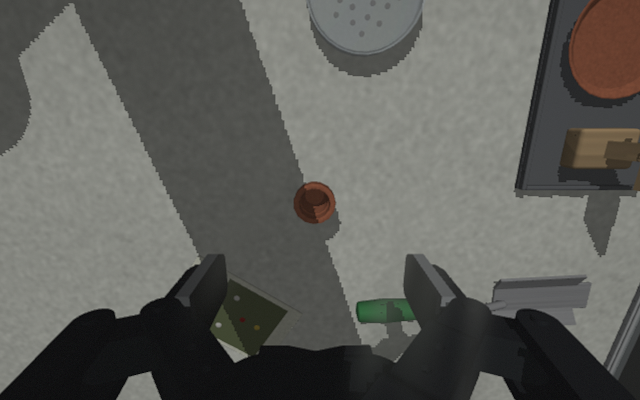

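Pot36 is at (314,202), with the dish (365,20) and trowel handle (385,310) well clear.

Call:
{"api": "servo_tool", "payload": {"moves": [[2.5,-0.04,-0.02,0,-1],[2.5,0,0,0,-1],[2.5,0,0,0,-1],[2.5,0,0,0,-1],[1.5,0,0,0,-1],[0.8,0,0,0,-1],[0,0,0,0,-1],[0,0,0,0,-0.4],[0,0,0,0,0],[0,0,0,0,0.3]]}}

```text
clock: 29.35
tcp_pos: [0.4061, -0.3308, 0.012]
orientation: [0.522, 0.478, 0.521, -0.478]
wrist_force: [-1.5, 2.1, 5.8]
finger_gap: 0.0359
```

Call:
{"api": "servo_tool", "payload": {"moves": [[0,0,0,0,0.6],[0,0,0,0,1],[0,0,0,0,1],[0,0,0,0,1],[-0.5,0,0,0,1],[-2,0,0,0,1],[-3,0,0,0,1],[-3,0,0,0,1],[-3,0,0,0,1],[-2,0,0,0,1]]}}

```text
clock: 30.6
tcp_pos: [0.406, -0.3308, 0.1479]
orientation: [0.522, 0.478, 0.521, -0.478]
wrist_force: [0.4, -0.3, -0.6]
finger_gap: 0.0358
```

Run:
```python
from h import *
plan((.6395,-.1825,.14))
p=snap('wrist','w11.png')
```

```text
t 30.6 tcp [ 0.406  -0.3308  0.1479] gap 0.0358 F [ 0.4 -0.3 -0.6] x [ 0.001 -0.001 -1.   ] y [0.996 0.088 0.001] j [-0.84  0.25 -0.24  1.07  0.    0.65]
turn -0.002
turn 3.14
to (0.6395, -0.1825, 0.14) cm tool [  0.8   24.56 -12.72]
```

View pics/w11.png

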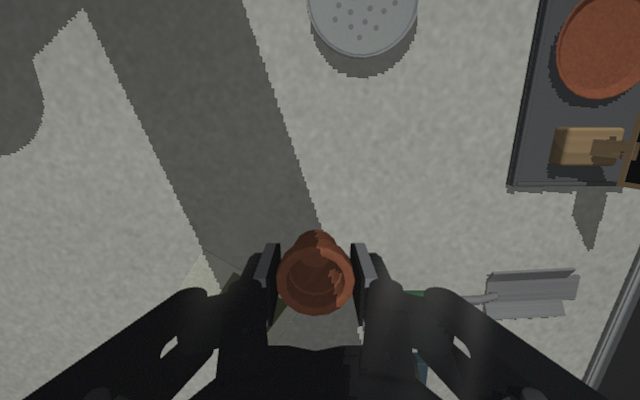

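Call:
{"api": "servo_tool", "payload": {"moves": [[0,0.5,-1.2,0,1],[0,1,-2.5,0,1],[0,2,-3,0,1],[0,3,-3,0,1],[0,4,-2,0,1],[0,4,-1,0,1],[0,4,0,0,1],[0,3.5,0,0,1],[0,2,0,0,1],[0,0.5,0,0,1]]}}

```text
clock: 31.9
tcp_pos: [0.6386, -0.1809, 0.144]
orientation: [0.521, 0.477, 0.523, -0.477]
wrist_force: [-0.7, 0.1, -0.8]
finger_gap: 0.0358
```

Run:
```python
from h import *
plan((.6395,-.1825,.019))
p=snap('wrist','w12.png')
```

```text
t 31.9 tcp [ 0.6386 -0.1809  0.144 ] gap 0.0358 F [-0.7  0.1 -0.8] x [-0.003  0.001 -1.   ] y [ 0.996  0.089 -0.003] j [-0.4   0.52  0.15  1.2   0.    1.08]
turn -0.0
turn 3.141
to (0.6395, -0.1825, 0.019) cm tool [12.5   0.11  0.19]
```

View pics/w12.png

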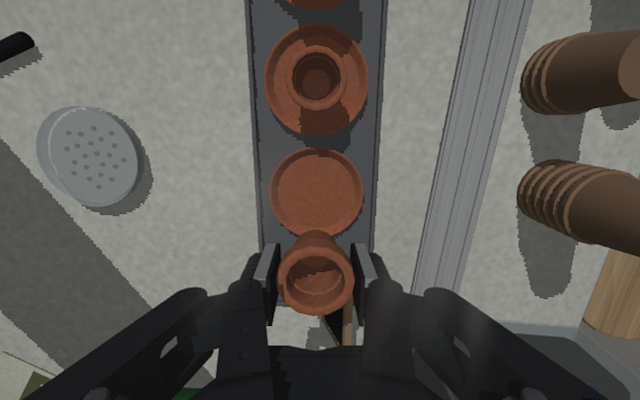

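The wrist view shows the free end saucer whole at (317,193), and pot45 standing upright on its saucer at (316,78). I'll check the saucer's centre from this view.

Run:
```python
from h import *
p=optics.read_camera('wrist')
m=redmask(p)
# ellipse fit of target saucer upper/side contour
roi=np.zeros_like(m); roi[140:236,255:380]=m[140:236,255:380]
c=max(cv2.findContours(roi,cv2.RETR_EXTERNAL,cv2.CHAIN_APPROX_NONE)[0],key=cv2.contourArea)
pts=np.array([q[0] for q in c if q[0][1]<232 ],float)
def res(x): 
    P=np.array([onz(p,q,.013)[:2] for q in pts]); return np.hypot(*(P-x[:2]).T)-x[2]
r=least_squares(res,[.6395,-.1825,.045],loss='soft_l1',f_scale=.001); print(r.x, np.abs(r.fun).mean())
roi=m.copy(); roi[:22]=0; roi[138:]=0
c=max(cv2.findContours(roi,cv2.RETR_EXTERNAL,cv2.CHAIN_APPROX_NONE)[0],key=cv2.contourArea); pts=c[:,0].astype(float)
r=least_squares(res,[.6307,-.0855,.045],loss='soft_l1',f_scale=.001); print('s3',r.x, np.abs(r.fun).mean())
```

```text
[ 0.63935412 -0.18032733  0.04375692] 0.0002693235407445583
s3 [ 0.63039394 -0.0824278   0.04381448] 0.00023734101923891476
```

Call:
{"api": "servo_tool", "payload": {"moves": [[1.5,0.09,0.08,0,1],[2.5,0,0,0,1],[2.5,0,0,0,1],[2.5,0,0,0,1],[1.8,0,0,0,1],[0.8,0,0,0,1],[0.4,0,0,0,1],[0.3,0,0,0,1],[0,0,0,0,1],[0,0,0,0,1]]}}

```text
clock: 33.25
tcp_pos: [0.64, -0.1832, 0.0239]
orientation: [0.522, 0.478, 0.521, -0.477]
wrist_force: [0.7, 0.4, 0.5]
finger_gap: 0.0357
```

Run:
```python
from h import *
plan((.6395,-.1815,.019))
```

```text
t 33.25 tcp [ 0.64   -0.1832  0.0239] gap 0.0357 F [0.7 0.4 0.5] x [ 0.001 -0.    -1.   ] y [0.996 0.088 0.001] j [-0.4   0.61 -0.02  0.94  0.    1.08]
turn -0.002
turn 3.14
to (0.6395, -0.1815, 0.019) cm tool [ 0.49 -0.04 -0.18]
```

Call:
{"api": "servo_tool", "payload": {"moves": [[0.15,-0.04,-0.18,0,1],[0.15,0,0,0,1],[0.15,0,0,0,1],[0,0,0,0,1],[0,0,0,0,1],[0,0,0,0,1],[0,0,0,0,1],[0,0,0,0,1],[0,0,0,0,1],[0,0,0,0,1]]}}

```text
clock: 34.5
tcp_pos: [0.639, -0.1813, 0.0191]
orientation: [0.522, 0.478, 0.522, -0.477]
wrist_force: [-1.8, 1.0, 5.1]
finger_gap: 0.0354
```

Contact (Fz ≈ +5 N). I release, retreat up, and swing away towards the side.

Call:
{"api": "servo_tool", "payload": {"moves": [[0,0,0,0,0.6],[0,0,0,0,0.3],[0,0,0,0,-0.2],[0,0,0,0,-1],[0,0,0,0,-1],[0,0,0,0,-1],[-1,0,0,0,-1],[-2,0,0,0,-1],[-3,0,0,0,-1],[-3,0,0,0,-1]]}}

```text
clock: 35.75
tcp_pos: [0.6391, -0.1814, 0.1103]
orientation: [0.522, 0.478, 0.521, -0.477]
wrist_force: [1.0, 0.1, 0.5]
finger_gap: 0.0854
```

Call:
{"api": "servo_tool", "payload": {"moves": [[-4,0,0,0,-1],[-4,-2,0,0,-1],[0,-5,0,0,-1],[0,-5,2,0,-1],[0,-4,5,0,-1],[0,-3,6,0,-1],[0,-2,6,0,-1],[0,-1,5,0,-1],[0,0,3,0,-1],[0,0,0,0,-1]]}}

```text
clock: 37.0
tcp_pos: [0.4458, -0.4659, 0.1889]
orientation: [0.521, 0.478, 0.52, -0.478]
wrist_force: [-0.3, -0.1, 0.4]
finger_gap: 0.0852
```

Run:
```python
from h import *
plan()
p=snap('top','t13.png'); cv2.imwrite('pics/t13c.png',cv2.resize(p['pixels'][110:260,200:480],None,fx=2.8,fy=2.8))
q=snap('scene','s13.png'); cv2.imwrite('pics/s13c.png',cv2.resize(q['pixels'][140:310,220:440],None,fx=3,fy=3))
for n,p in (('top',p),('scene',q)):
    for k in ['pot36_mid','pot45_mid','pot54_mid','pot64_mid','seed_dish_mid']:
        z=dict(pot36=.025,pot45=.03,pot54=.0355,pot64=.0415,seed_=.008)[k[:5]]
        for d in models.pinpoint(k,p)[:2]: print(n,k,round(d['conf'],2),np.round(d['location'],1),np.round(onz(p,d['location'],z),4)[:2])
```

```text
t 37.0 tcp [ 0.4458 -0.4659  0.1889] gap 0.0852 F [-0.3 -0.1  0.4] x [ 0.001 -0.001 -1.   ] y [0.996 0.085 0.   ] j [-0.93  0.46  0.16  1.27 -0.    0.55]
turn -0.004
turn 3.137
top pot36_mid 0.53 [408.8 146.5] [ 0.6492 -0.1898]
top pot45_mid 0.63 [366.5 152.9] [ 0.6284 -0.0855]
top pot45_mid 0.62 [254.3 278.7] [0.3179 0.1715]
top pot54_mid 0.63 [325.3 156.8] [0.6141 0.0148]
top pot64_mid 0.59 [286.6 153.4] [0.6184 0.1085]
scene pot36_mid 0.85 [298.8 272.2] [ 0.648  -0.1914]
scene pot45_mid 0.88 [329.6 242.1] [ 0.6299 -0.0863]
scene pot45_mid 0.48 [317. 152.] [0.3171 0.1767]
scene pot54_mid 0.84 [356.5 217.8] [0.6169 0.0147]
scene pot64_mid 0.58 [382.  200.7] [0.619  0.1041]
scene seed_dish_mid 0.91 [244.4 224.9] [ 0.4301 -0.1691]
```

View pics/t13c.png

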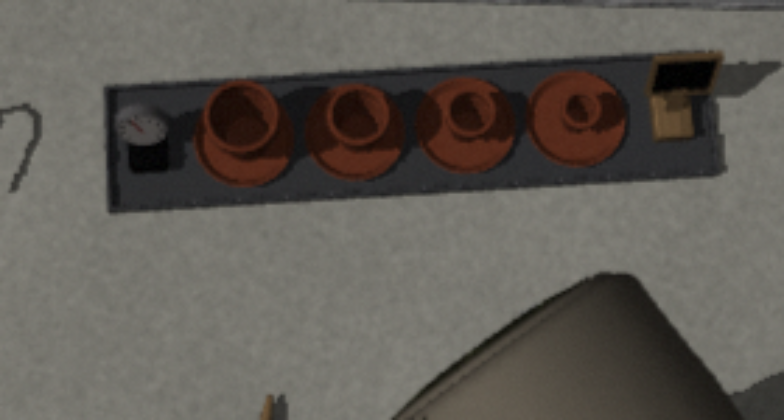

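View pics/s13c.png

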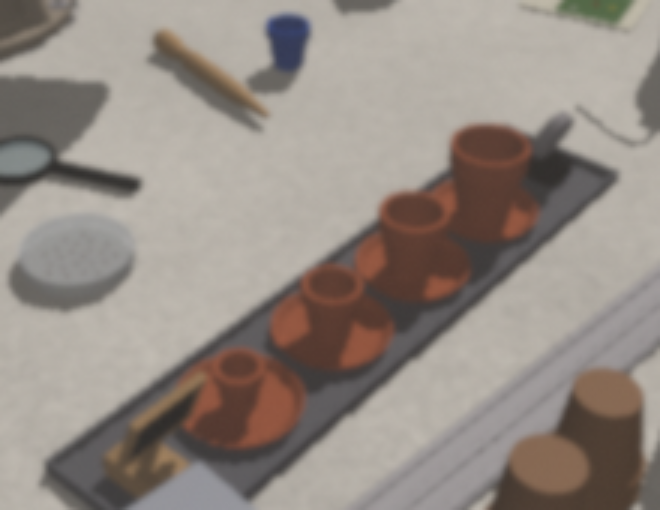

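The networks put pot36 about 10 mm off centre. I'll check by overlaying the expected rims and feet in both views.

Run:
```python
from h import *
S=[(.6132,.1092),(.6218,.0118),(.6307,-.0855),(.6395,-.182)]
K=['pot64','pot54','pot45','pot36']
out=[]
for n,(x0,y0,w,h) in (('top',(255,125,175,60)),('scene',(265,170,150,130))):
    p=optics.read_camera(n); s=5 if n=='scene' else 4.5
    im=cv2.resize(p['pixels'][y0:y0+h,x0:x0+w],None,fx=s,fy=s,interpolation=cv2.INTER_CUBIC); im=cv2.convertScaleAbs(im,alpha=1.6)
    for k,(x,y) in zip(K,S):
        R,f,H,c=[v/1000 for v in POT[k]]
        for C3,col in ((circ(x,y,.007+H,R),(0,255,0)),(circ(x,y,.007,f),(255,255,0)),(circ(x,y,.013,.045),(0,255,255))):
            q=np.array([proj(p,v) for v in C3]); q=((q-[x0-.5,y0-.5])*s).astype(np.int32)
            cv2.polylines(im,[q[:,None]],True,col,1)
    cv2.imwrite(f'pics/ov_{n}.png',im[:600,:800])
```

```text
(no output)
```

View pics/ov_top.png

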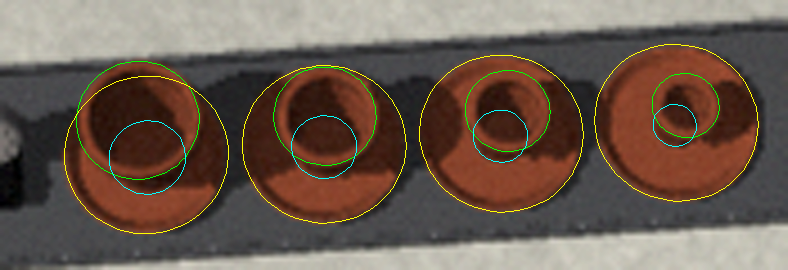

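View pics/ov_scene.png

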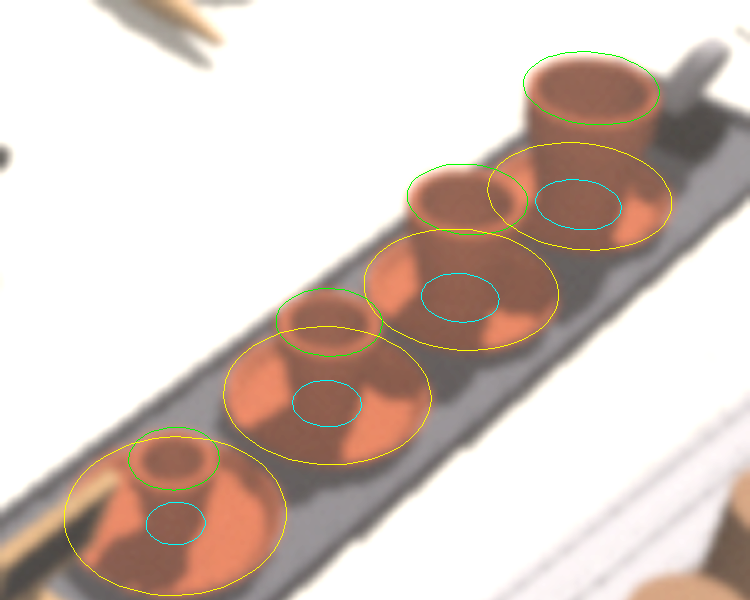

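The overlays match the observed rims, feet and saucers within about 2 mm in both views. The network offset for pot36 is therefore network error.

Run:
```python
from h import *
print(order.hand_in())
```

```text
the job is handed in; nothing more can be done
None
```

All four pots are standing upright on the saucers, in size order: the smallest next to the slate label and the largest at the thermometer end. I handed the job in at about 37 s, with the gripper open and well clear. I never approached the seed dish or the blue look-alike pot.

- **Centring:** I drew the expected rims, feet and saucers over the top and scene pictures. Every pot matched its saucer centre within about 2 mm, and all looked upright.
- **A check that disagreed:** the detection network put the smallest pot about 10–12 mm off centre in both cameras, and the 54 and 64 mm pots up to about 8 mm off. The overlays and the arm's position at release did not support this, so I treated it as network error and did not move the pots.
- **Camera bias:** the wrist camera read the saucer positions about 2–3 mm off in y compared with the other two cameras. That is roughly the stated calibration accuracy.
- **Seed dish:** in the last scene picture its measured position was within about 4 mm of the first, which is normal scatter for the network. The network did not report it in the last top picture; the arm was over that area.

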